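# Pack the sterilising box

## Robot

A 6-joint arm with a two-finger parallel gripper is mounted at the origin on the work surface. World frame = base frame: x ahead of the robot, y to its left, z up, the work surface at z = 0. Lengths are in m, angles in degrees, forces in N, time in s.
With the tool pointing down it reaches from about 0.3 to 0.875 m from the base axis. Payload 6.4 kg.
Tool frame: the origin (TCP) lies at the very end of the fingers, on their centre line; the grasp point (between the pads) lies 19 mm behind it; z points along the fingers, y is the line along which they close (so a half turn about z gives the same grasp; the last joint's range is limited). The gripper opens to 85 mm and grips with 20 to 120 N. Pads are 22 mm wide; open, the fingers measure 114 mm over their backs; the gripper's body (76 mm by 85 mm) begins 54 mm behind the grasp point. The pads swing forward as they close: fully open they stand 13 mm farther back than shut.
Start: joints at [-88.826, 10.359, 92.074, -0, 77.567, -11.82], TCP at [0.129, -0.56, 0.231] pointing down, gripper open.
Joint ranges: [-171.53, 171.53], [-51.25, 118.39], [17.06, 147.69], [-65.23, 245.23], [0, 150.52], [-178.68, 178.68]. Speed limits (degrees/s): [147.25, 147.25, 172.46, 180, 180, 180].

## Interface

Orientations are given as [roll, pitch, yaw] about the fixed x, y, z axes, in that order (R = Rz(yaw) Ry(pitch) Rx(roll)).
In Python, from station import read_state, get_image, job_done gives the robot as it stands.
- The arm moves only by the shell command python3 -m creep 'ROWS' [OPENING] [FORCE]. ROWS is a JSON object of lists of equal length, an entry for each row: "travel": the shift along the tool's x, y, z in units of 25 mm (1.0 is 25 mm), a list of three; "angular": the turn, a rotation vector about the tool's x, y, z in units of 5 degrees (1.0 is 5 degrees), a list of three. A call has 1 to 8 rows; each row is the pose to reach, as a shift and turn from the pose commanded when the call began, along the tool's axes at that moment; what a row does not reach only later rows make up. A row lasts 1/10 s, in which the tool goes at most 50 mm and 8.59 degrees, less where a joint would pass 70% of its speed; a pose out of reach is approached as far as the arm can. A call with a gripper value outside its range is refused whole. OPENING is the finger opening in mm, from 0 to 85.4, set as the call begins (- or left out, the last holds). The fingers move at their own pace and stop on an object; FORCE is the grip in N (left out, the last holds). Time passes only in rows, so rows that repeat a pose let the fingers close. It gives the time, the measured TCP pose, the force, the opening and the grip force at its end, in the units of the state.
- read_state(): the state, without advancing time (a new reading comes with each control period).
- get_image(name): name is "scene" or "top" or "wrist"; returns a dict with "img" (400x640x3 uint8, red, green, blue), "range_z" (400x640 float32, m along the optical axis (not along the pixel's ray), 0 where there is no reading), "camera_matrix" (3x3 intrinsics, pixels), "k1" (the pictures are not rectified: a ray, as slopes to the right and down, at radius r is drawn at 1 + k1 r^2 times it, then the intrinsics apply), "extrinsics" (4x4, takes a point from world to camera coordinates); the wrist camera has in their place "hand_eye" (4x4, takes a point from camera to tool coordinates, whose origin is the TCP and whose axes are the flange's). Camera axes: x right, y down, z forward; pixel columns grow to the right and rows downward; lengths in m; the calibration is good to about 2 mm. A picture is of the moment at which its call begins: read the wrist's pose just before it.
- job_done(): hands the job in; it is judged then, once.
The state is a dict: "time_s": time; "q": joint angles; "joint_vel": joint speeds; "effort": joint torques, N m; "eef_pos": TCP position; "tool_rot": TCP orientation; "contact_force": force on the tool from outside, world axes, zero at the start; "ft_torque": the same for the moment, N m; "gripper_width": finger opening in m; "gripper_force": force on a finger pad.
Only numpy, scipy, OpenCV 4.12 (cv2) and the standard library are available. Lean on these libraries where they do the work, as an engineer would, in place of code of your own. Each camera call takes 0.05 s, during which the arm holds its last target. There are 200 camera calls.

## Task

Pack the steel sterilising box for the next run: first set the empty perforated basket down flat in the open box, then lay the thick steel grip in one of the basket's two bays and the thin back stem in the other, and last put the lid on squarely so that it sits fully down on the rim all round. Lower each part into place rather than dropping it, and leave the cup, the jar and the bottle where they are.

Things in the scene. Friction and masses are not known exactly. Their poses are not given: they have to be found in the camera images.
- box: Open steel box, fixed. Sizes in mm: outside 220 (x) by 130 (y) by 70 high, walls and floor 3 thick, inside 214 by 124. Origin: centre of its underside, on the table; x along the long side, z up; same if turned half round. Folded handles stick out 10 from the short ends, 36 up. Stands in one of three places: left, middle or right.
- basket: Loose perforated basket, 200 (x) by 108 (y), walls 36 high, floor 3 thick, about 0.28 kg. Origin: underside centre, z up. Strap handle along y over the middle (x=0), 104 long, 8 thick, 43 to 55 up: pinch mid-length, closing along x. Under it a 15 high divider parts two bays, 97 by 104, centred at x = +50 and -50. Fits the box either way round, 7 free; seated, origin 3 above the box's.
- lid: Loose steel lid on the table, skirt down, 234 (x) by 144 (y), about 0.35 kg. Origin: centre of the skirt's lower edge, z up. Plate top 14 up; skirt 12 deep, inside 230 by 140: goes outside the box rim, 5 free all round, either way round. Black bar handle on top, 86 long along x, 14 wide, from 34 to 48 up: pinch mid-length, closing along y. Fully down, its origin is 58 above the box's.
- grip: Loose thick steel grip lying on its side: knurled cylinder 24.4 diameter, 70 long overall, with a hexagonal collar (26 across flats, 10 long) at each end so it does not roll; about 0.13 kg. Origin: on its axis at mid-length, 13 above what it lies on; x along its axis (y, z roll with it). Grip across its middle from above.
- stem: Loose thin steel back stem lying on its side: tube 9 diameter, 76 long overall, with a hexagonal nut (14 across flats, 10 long) at each end so it does not roll; about 0.05 kg. Origin: on its axis at mid-length, 7 above what it lies on; x along its axis (y, z roll with it). Grip across its middle from above.
- cup: Bystander: clear plastic rinse cup, 76 across the rim, 85 high, standing at the right. Origin: centre of its underside. To be left alone.
- jar: Bystander: white jar with blue cap, 68 across, 60 high, standing at the far side. Origin: centre of its underside. To be left alone.
- bottle: Bystander: small white bottle, 40 across, 100 high, standing at the left. Origin: centre of its underside. To be left alone.

How it is judged (in metres and radians):
On the way, in this order (a step that is already met when the one before it is completed fails the run):
1. the empty basket sits flat in the box, released (x of basket in the frame of box between -0.012 and 0.012 m and y of basket in the frame of box between -0.012 and 0.012 m and z of basket in the frame of box below 0.007 m and angle between basket's own z axis and vertical below 0.04 rad and contact force between the fingers and basket below 0.1 N and horizontal distance between each of grip, stem and basket above 0.1 m), for 0.2 s.
2. the grip lies in one bay and the stem in the other, both released, the basket still seated (x of basket in the frame of box between -0.012 and 0.012 m and y of basket in the frame of box between -0.012 and 0.012 m and z of basket in the frame of box below 0.007 m and angle between basket's own z axis and vertical below 0.04 rad and ((x of grip in the frame of basket between 0.015 and 0.095 m and y of grip in the frame of basket between -0.045 and 0.045 m and z of grip in the frame of basket below 0.022 m and x of stem in the frame of basket between -0.095 and -0.015 m and y of stem in the frame of basket between -0.045 and 0.045 m and z of stem in the frame of basket below 0.016 m) or (x of grip in the frame of basket between -0.095 and -0.015 m and y of grip in the frame of basket between -0.045 and 0.045 m and z of grip in the frame of basket below 0.022 m and x of stem in the frame of basket between 0.015 and 0.095 m and y of stem in the frame of basket between -0.045 and 0.045 m and z of stem in the frame of basket below 0.016 m)) and contact force between the fingers and basket below 0.1 N and contact force between the fingers and grip below 0.1 N and contact force between the fingers and stem below 0.1 N), for 0.2 s.
3. the lid sits fully down on the box, released (x of lid in the frame of box between -0.01 and 0.01 m and y of lid in the frame of box between -0.01 and 0.01 m and z of lid in the frame of box between 0.052 and 0.062 m and angle between lid's own z axis and vertical below 0.035 rad and angle between the x axis of lid and the x axis of box, either way round below 0.12 rad and contact force between the fingers and lid below 0.1 N), for 0.2 s.
At the end, for the whole second after the job is handed in: Basket flat on the box floor (within 12 mm of centre), grip lying in one bay, stem in the other, lid fully down on the rim (within 10 mm of centre, 0.12 rad of square, tilt under 0.035 rad); all released and at rest (all of step 2 and all of step 3 and linear speed of each of basket, grip, stem, lid below 0.02 m/s); the robot touches nothing.
It fails at once if the cup, the jar or the bottle is moved more than 30 mm (distance of any of cup, jar, bottle from where it was at the start of the episode above 0.03 m).
It fails at once if a part is dropped into place (faster than 0.6 m/s at the box) ((linear speed of basket above 0.6 m/s and horizontal distance between basket and box below 0.09 m and height (world z) of basket below 0.06 m) or (linear speed of grip above 0.6 m/s and horizontal distance between grip and box below 0.09 m and height (world z) of grip below 0.07 m) or (linear speed of stem above 0.6 m/s and horizontal distance between stem and box below 0.09 m and height (world z) of stem below 0.07 m) or (linear speed of lid above 0.6 m/s and horizontal distance between lid and box below 0.09 m and height (world z) of lid below 0.085 m)).
It also fails if it takes over 118 s, if anything falls off the work surface, if the arm or the gripper's body presses on something with over 40 N, if the wrist force passes 120 N, or if a joint passes its speed limit or range.

## Working session

There is one attempt and no reset: what is moved stays moved. The work goes in short steps, Python scripts to look and compute and a shell command to move; the robot and the scene stay as the last step left them, time stands still between calls to the robot, and variables do not carry over. Pictures are saved under pics/ and viewed, at most 14 in all, crops included, and the job is handed in when it is done.

```bash
mkdir -p pics; ls; cat > h.py <<'E'
import numpy as np, cv2
from scipy.spatial.transform import Rotation as R
from station import read_state, get_image
def world(d, st=None):
    K=np.array(d["camera_matrix"]);z=d["range_z"];h,w=z.shape
    u,v=np.meshgrid(np.arange(w),np.arange(h))
    p=cv2.undistortPoints(np.stack([u,v],-1).reshape(-1,1,2).astype(np.float64),K,np.array([d["k1"],0,0,0.])).reshape(h,w,2)
    P=np.concatenate([p*z[...,None],z[...,None]],-1)
    if "extrinsics" in d: T=np.linalg.inv(np.array(d["extrinsics"]))
    else:
        B=np.eye(4);B[:3,:3]=R.from_euler('xyz',st["tool_rot"],degrees=True).as_matrix();B[:3,3]=st["eef_pos"];T=B@np.array(d["hand_eye"])
    W=P@T[:3,:3].T+T[:3,3]; W[z==0]=np.nan
    return W
def snap(name,f):
    st=read_state();d=get_image(name);W=world(d,st)
    cv2.imwrite('pics/'+f+'.png',d["img"][...,::-1]);np.save(f+'.npy',W);return d,W,st
E
python3 - <<'E'
from h import *
print(read_state())
for n in("top","scene"):
    d,W,s=snap(n,n); print(n,d["k1"],np.linalg.inv(np.array(d["extrinsics"]))[:3,3],np.nanmin(W,(0,1)),np.nanmax(W,(0,1)))
E
```

```text
pics
{'time_s': 0.0, 'q': array([-8.88248973e+01,  1.04020770e+01,  9.21329892e+01,  9.39590407e-04,
        7.75679888e+01, -1.18188367e+01]), 'joint_vel': array([ 0.13128557,  0.04032631, -0.00195727, -0.0086377 , -0.0590945 ,
       -0.0377789 ]), 'effort': array([-1.48331787e-04, -4.44871724e+01, -3.51332724e+01, -2.94391566e-04,
        9.18369245e-03, -1.20132111e-05]), 'eef_pos': array([ 0.12931042, -0.55969072,  0.23037112]), 'tool_rot': array([-1.79899318e+02, -2.20052560e-02,  1.29937170e+01]), 'contact_force': array([ 0.01479656, -1.01786114,  0.50538791]), 'ft_torque': array([ 0.02330719, -0.01305689, -0.00422326]), 'gripper_force': 0.0, 'gripper_width': 0.08527232076990188}
top -0.06052170182740396 [0.38958022 0.01419908 1.95613629] [-0.38011953 -1.72959081 -0.79045875] [1.42331882 1.84633491 0.80986609]
scene 0.03491500389684094 [ 1.19716617 -0.89088308  0.77185488] [-1.46375601 -0.77580122 -0.76828248] [1.42112938 2.14620242 0.60723353]
```

View pics/top.png

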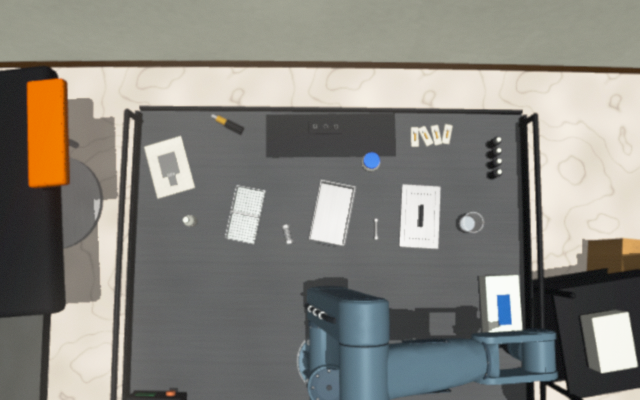

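View pics/scene.png

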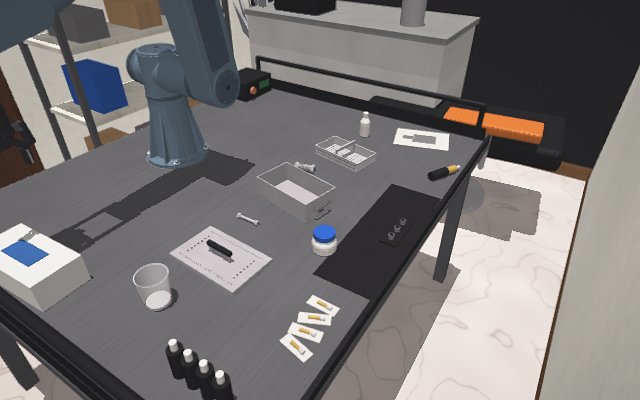

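The top view (up = +x, left = +y) shows the basket at (246,214), grip (287,234), box in the middle (332,212), stem (376,229) and lid (420,216). The cup is at (471,222), the jar at (371,160) and the bottle at (188,220). The scene view agrees.

```bash
python3 - <<'E'
from h import *
im=cv2.imread('pics/top.png');W=np.load('top.npy')
c=im[150:260,170:495];cv2.imwrite('pics/topc.png',cv2.resize(c,None,fx=2.46,fy=2.46,interpolation=cv2.INTER_CUBIC))
def fit(n,u0,u1,v0,v1,lo,hi):
    p=W[v0:v1,u0:u1].reshape(-1,3);p=p[(p[:,2]>lo)&(p[:,2]<hi)]
    (cx,cy),(a,b),t=cv2.minAreaRect(p[:,:2].astype(np.float32))
    if a<b:a,b,t=b,a,t+90
    print(n,len(p),'c',round(cx,4),round(cy,4),'size',round(a,3),round(b,3),'longaxis deg',round(t%180,1),'z',np.percentile(p[:,2],[5,50,95]).round(4),'mean',p.mean(0).round(4))
print('table',np.nanmedian(W[255:270,200:300,2]))
fit('box rim',300,365,172,252,.058,.085)
fit('basket',220,272,178,250,.02,.045)
fit('bask handle',220,272,178,250,.045,.065)
fit('basket all',220,272,178,250,.006,.07)
fit('lid',390,448,178,255,.006,.025)
fit('lid bar',390,448,178,255,.03,.06)
fit('grip',276,302,220,248,.008,.04)
fit('stem',366,388,214,244,.004,.03)
fit('cup',455,490,205,240,.02,.12);fit('jar',355,388,145,175,.02,.12);fit('bottle',178,200,208,230,.02,.12)
E
```

```text
table 6.274165120956354e-05
box rim 184 c 0.5452 -0.0083 size 0.221 0.13 longaxis deg 169.5 z [0.0613 0.0692 0.0767] mean [ 0.5533 -0.0097  0.0692]
basket 218 c 0.5379 0.3176 size 0.204 0.113 longaxis deg 169.4 z [0.0223 0.0348 0.0422] mean [0.5416 0.3235 0.0339]
bask handle 71 c 0.5357 0.3156 size 0.199 0.109 longaxis deg 169.5 z [0.0463 0.0544 0.0606] mean [0.5389 0.3141 0.0535]
basket all 985 c 0.5414 0.3184 size 0.271 0.195 longaxis deg 1.1 z [0.0063 0.0104 0.0502] mean [0.5401 0.3171 0.018 ]
lid 2352 c 0.5386 -0.3374 size 0.29 0.218 longaxis deg 180.0 z [0.0069 0.0136 0.0219] mean [ 0.5372 -0.339   0.0138]
lid bar 95 c 0.5404 -0.3396 size 0.085 0.027 longaxis deg 8.7 z [0.0355 0.0458 0.0545] mean [ 0.5385 -0.3393  0.0458]
grip 159 c 0.4666 0.1529 size 0.102 0.094 longaxis deg 0.6 z [0.0087 0.0211 0.0307] mean [0.4647 0.1567 0.0203]
stem 166 c 0.489 -0.1777 size 0.11 0.08 longaxis deg 179.9 z [0.0042 0.0074 0.0176] mean [ 0.486  -0.1763  0.0087]
cup 233 c 0.5115 -0.5209 size 0.073 0.071 longaxis deg 180.0 z [0.0253 0.0626 0.0895] mean [ 0.514  -0.5296  0.061 ]
jar 264 c 0.7386 -0.1522 size 0.065 0.064 longaxis deg 102.3 z [0.0248 0.0572 0.0662] mean [ 0.7375 -0.151   0.0528]
bottle 123 c 0.5095 0.5173 size 0.039 0.038 longaxis deg 152.0 z [0.0275 0.0668 0.1041] mean [0.5087 0.5132 0.0683]
```

View pics/topc.png

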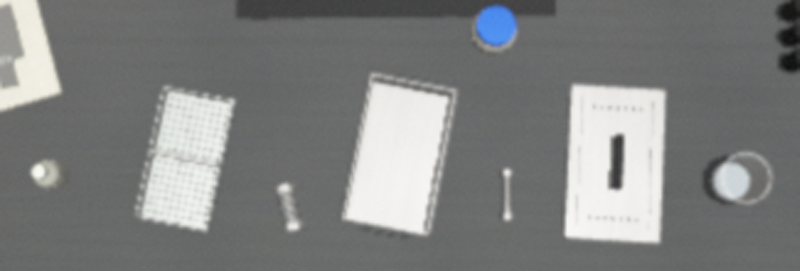

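The box and basket both lie at about -10.5°, with sizes matching those given. Now a planning helper, then moving to hover over the basket.

```bash
cat >> h.py <<'E'
def plan(x,y,z,yaw):
    s=read_state();A=R.from_euler('xyz',s["tool_rot"],degrees=True)
    B=R.from_euler('xyz',[180,0,yaw],degrees=True)
    d=A.inv().apply(np.array([x,y,z])-s["eef_pos"])/.025
    r=(A.inv()*B).as_rotvec(degrees=True)/5
    print('t',round(s["time_s"],2),'pos',s["eef_pos"].round(4),'rot',s["tool_rot"].round(2),'| travel',d.round(2),'angular',r.round(2))
E
python3 - <<'E'
from h import *
plan(.46,-.1,.25,50)
plan(.53,.31,.25,79.5)
E
```

```text
t 0.1 pos [ 0.1293 -0.5598  0.2305] rot [-1.7991e+02 -2.0000e-02  1.3000e+01] | travel [ 17.03 -14.95  -0.75] angular [-0.02 -0.01 -7.4 ]
t 0.1 pos [ 0.1293 -0.5598  0.2305] rot [-1.7991e+02 -2.0000e-02  1.3000e+01] | travel [ 23.44 -30.3   -0.73] angular [-1.00e-02 -1.00e-02 -1.33e+01]
```

```bash
python3 -m creep '{"travel":[[1,-0.9,0],[2.4,-2,-0.2],[3.8,-3.2,-0.4],[5.2,-4.4,-0.6],[6.6,-5.6,-0.7],[8,-6.8,-0.8],[9.4,-8,-0.8],[10.8,-9.2,-0.8]],"angular":[[0,0,-0.5],[0,0,-1],[0,0,-1.5],[0,0,-2],[0,0,-2.5],[0,0,-3],[0,0,-3.5],[0,0,-4]]}' 85
python3 -c "
from h import *
plan(.53,.31,.25,79.5)"
```

```text
time_s: 0.9
eef_pos: [0.3413, -0.2737, 0.2512]
tool_rot: [180.0, -0.0, 33.1]
contact_force: [1.1, 0.1, 0.9]
gripper_width: 0.0852
gripper_force: 0.0
t 0.9 pos [ 0.3413 -0.2737  0.2512] rot [ 1.7999e+02 -1.0000e-02  3.3070e+01] | travel [ 19.07 -15.45   0.05] angular [ 0.   -0.   -9.29]
```

```bash
python3 -m creep '{"travel":[[1.4,-1.1,0],[2.8,-2.3,0],[4.2,-3.4,0],[5.6,-4.6,0],[7,-5.7,0],[8.4,-6.8,0],[9.8,-8,0],[11.2,-9.1,0]],"angular":[[0,0,-0.6],[0,0,-1.2],[0,0,-1.8],[0,0,-2.4],[0,0,-3],[0,0,-3.6],[0,0,-4.2],[0,0,-4.8]]}'
python3 -c "
from h import *
plan(.53,.31,.25,79.5)"
```

```text
time_s: 1.7
eef_pos: [0.4515, 0.0699, 0.2512]
tool_rot: [-180.0, 0.0, 57.1]
contact_force: [1.9, 0.2, 0.0]
gripper_width: 0.0849
gripper_force: 0.0
t 1.7 pos [0.4515 0.0699 0.2512] rot [-180.      0.     57.13] | travel [ 9.77 -2.58  0.05] angular [-0.    0.   -4.47]
```

```bash
python3 -m creep '{"travel":[[1.4,-0.4,0],[2.8,-0.8,0],[4.2,-1.1,0],[5.6,-1.5,0],[7,-1.9,0],[8.4,-2.3,0],[9.8,-2.6,0],[9.8,-2.6,0]],"angular":[[0,0,-0.6],[0,0,-1.2],[0,0,-1.8],[0,0,-2.4],[0,0,-3],[0,0,-3.6],[0,0,-4.2],[0,0,-4.5]]}'
python3 -m creep '{"travel":[[0,0,0],[0,0,0]],"angular":[[0,0,0],[0,0,0]]}'
python3 - <<'E'
from h import *
d,W,s=snap('wrist','w1')
plan(.53,.31,.25,79.5)
p=W.reshape(-1,3)
print(np.nanmin(p,0),np.nanmax(p,0))
def fit(n,lo,hi):
    q=p[(p[:,2]>lo)&(p[:,2]<hi)&(p[:,0]>.38)&(p[:,0]<.68)&(p[:,1]>.22)&(p[:,1]<.44)]
    (cx,cy),(a,b),t=cv2.minAreaRect(q[:,:2].astype(np.float32))
    print(n,len(q),cx,cy,a,b,t,np.median(q,0))
fit('rim',.033,.039);fit('handle',.05,.06);fit('walls',.01,.04)
E
```

```text
time_s: 2.5
eef_pos: [0.5307, 0.312, 0.2502]
tool_rot: [-179.9, -0.0, 79.8]
contact_force: [-0.3, -0.3, 0.3]
gripper_width: 0.0852
gripper_force: 0.0
time_s: 2.7
eef_pos: [0.5302, 0.308, 0.2508]
tool_rot: [-180.0, 0.0, 79.4]
contact_force: [0.7, -0.4, 0.1]
gripper_width: 0.085
gripper_force: 0.0
t 2.75 pos [0.5303 0.3078 0.2511] rot [-1.7997e+02  3.0000e-02  7.9400e+01] | travel [ 0.09 -0.03  0.05] angular [-0.01  0.01 -0.02]
[-0.00569435 -0.11601909 -0.00322338] [0.9452991  0.56792547 0.35390977]
rim 1776 0.5387547016143799 0.31803297996520996 0.11080525070428848 0.20380523800849915 79.48431396484375 [0.5369444  0.32314606 0.03761991]
handle 657 0.5387571454048157 0.31763508915901184 0.10326097160577774 0.007803319487720728 79.57421875 [0.53903507 0.32199884 0.05537363]
walls 3520 0.5387547016143799 0.31803297996520996 0.11080525070428848 0.20380523800849915 79.48431396484375 [0.53924263 0.29612573 0.03517876]
```

View pics/w1.png

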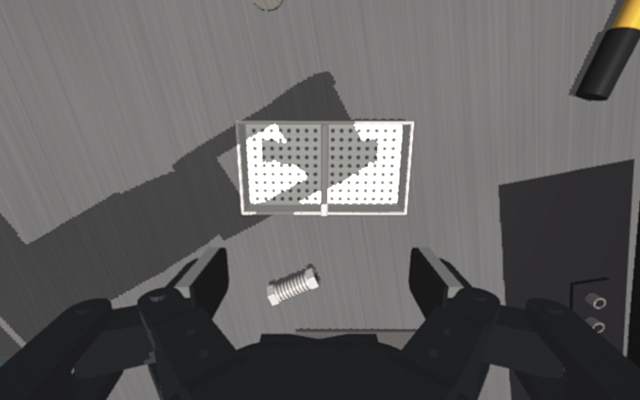

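The basket is at (324,168) and the grip at (293,285). The handle measures 103 x 8 mm at (0.5388, 0.3177), z 0.055, direction 79.5°, which matches the given sizes. Descending onto it.

```bash
python3 -c "
from h import *
plan(.5388,.3177,.030,79.5)"
```

```text
t 2.75 pos [0.5303 0.3078 0.2511] rot [-1.7997e+02  3.0000e-02  7.9400e+01] | travel [0.46 0.26 8.85] angular [-0.01  0.01 -0.02]
```

```bash
python3 -m creep '{"travel":[[0.2,0.1,0.6],[0.46,0.26,1.8],[0.46,0.26,3.2],[0.46,0.26,4.6],[0.46,0.26,6],[0.46,0.26,7.2],[0.46,0.26,8],[0.46,0.26,8.2]],"angular":[[0,0,0],[0,0,0],[0,0,0],[0,0,0],[0,0,0],[0,0,0],[0,0,0],[0,0,0]]}' 60
python3 -m creep '{"travel":[[0,0,0.3],[0,0,0.6],[0,0,0.6]],"angular":[[0,0,0],[0,0,0],[0,0,0]]}'
python3 -m creep '{"travel":[[0,0,0],[0,0,0],[0,0,0],[0,0,0],[0,0,0],[0,0,0],[0,0,0],[0,0,0]],"angular":[[0,0,0],[0,0,0],[0,0,0],[0,0,0],[0,0,0],[0,0,0],[0,0,0],[0,0,0]]}' 0 40
```

```text
time_s: 3.55
eef_pos: [0.5366, 0.3173, 0.0424]
tool_rot: [-179.7, 0.2, 79.4]
contact_force: [-0.4, -0.4, 0.4]
gripper_width: 0.06
gripper_force: 0.0
time_s: 3.85
eef_pos: [0.539, 0.3187, 0.0311]
tool_rot: [-180.0, 0.0, 79.5]
contact_force: [-1.1, 0.6, -0.3]
gripper_width: 0.0603
gripper_force: 0.0
time_s: 4.65
eef_pos: [0.5395, 0.319, 0.032]
tool_rot: [180.0, -0.0, 79.5]
contact_force: [-0.8, 0.0, 5.3]
gripper_width: 0.0075
gripper_force: 40.1
```

```bash
python3 -m creep '{"travel":[[0,0,-0.2],[0,0,-0.6],[0,0,-1.2],[0,0,-2],[0,0,-3],[0,0,-4],[0,0,-5],[0,0,-5.6]],"angular":[[0,0,0],[0,0,0],[0,0,0],[0,0,0],[0,0,0],[0,0,0],[0,0,0],[0,0,0]]}'
python3 -m creep '{"travel":[[0,0,-0.3],[0,0,-0.4],[0,0,-0.4]],"angular":[[0,0,0],[0,0,0],[0,0,0]]}'
python3 - <<'E'
from h import *
d,W,s=snap('wrist','w2')
p=W.reshape(-1,3); print(np.nanmin(p,0))
q=p[(p[:,2]>.12)&(p[:,2]<.25)&(abs(p[:,0]-.54)<.15)&(abs(p[:,1]-.33)<.1)]
print(len(q),np.histogram(q[:,2],bins=13,range=(.12,.25))[0])
h=s['eef_pos'][2]-.0315
q=p[(abs(p[:,2]-h-.036)<.004)&(abs(p[:,0]-.54)<.15)&(abs(p[:,1]-.33)<.1)]
print(len(q),cv2.minAreaRect(q[:,:2].astype(np.float32)))
d,W,s=snap('top','t2');p=W[172:252,300:365].reshape(-1,3)
for lo,hi in((.06,.08),(.055,.085),(.064,.078)):
    q=p[(p[:,2]>lo)&(p[:,2]<hi)];print(cv2.minAreaRect(q[:,:2].astype(np.float32)))
plan(.5452,-.0083,.18,79.5)
E
```

```text
time_s: 5.45
eef_pos: [0.5401, 0.3192, 0.1747]
tool_rot: [179.8, -0.1, 79.5]
contact_force: [0.4, -0.2, -2.6]
gripper_width: 0.0071
gripper_force: 39.1
time_s: 5.75
eef_pos: [0.5386, 0.3186, 0.1806]
tool_rot: [-179.9, 0.0, 79.5]
contact_force: [0.6, -0.0, -3.4]
gripper_width: 0.0073
gripper_force: 39.1
[ 0.07232018 -0.02974472 -0.00290978]
75365 [    0     0   238 39609  4365  4540  9052   515  3817   892  1735  5817
  4785]
8507 ((0.5386459827423096, 0.3194580078125), (0.10833193361759186, 0.20478738844394684), 79.49995422363281)
((0.5450617671012878, -0.00830027461051941), (0.1297878921031952, 0.22093868255615234), 79.40192413330078)
((0.5450617671012878, -0.00830027461051941), (0.1297878921031952, 0.22093868255615234), 79.40192413330078)
((0.5446295142173767, -0.00820489227771759), (0.12983320653438568, 0.21992933750152588), 79.32732391357422)
t 5.85 pos [0.5383 0.3185 0.1798] rot [-1.7987e+02  7.0000e-02  7.9490e+01] | travel [-12.8    2.66   0.  ] angular [-0.03  0.01 -0.  ]
```

View pics/w2.png

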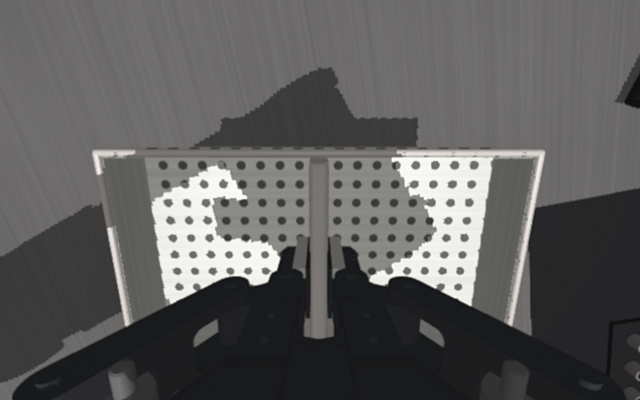

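The basket hangs level and centred: far rim at row 152, handle at column 318. Carrying it over the box.

```bash
python3 -m creep '{"travel":[[-0.6,0.1,0],[-1.6,0.3,0],[-3,0.6,0],[-4.5,0.9,0],[-6,1.2,0],[-7.5,1.5,0],[-9,1.9,0],[-10.2,2.1,0]],"angular":[[0,0,0],[0,0,0],[0,0,0],[0,0,0],[0,0,0],[0,0,0],[0,0,0],[0,0,0]]}'
python3 -m creep '{"travel":[[-1,0.2,0],[-1.8,0.4,0],[-2.3,0.5,0],[-2.55,0.55,0],[-2.55,0.55,0],[-2.55,0.55,0]],"angular":[[0,0,0],[0,0,0],[0,0,0],[0,0,0],[0,0,0],[0,0,0]]}'
python3 - <<'E'
from h import *
plan(.545,-.0083,.045,79.4)
E
```

```text
time_s: 6.65
eef_pos: [0.5436, 0.0556, 0.1807]
tool_rot: [-180.0, 0.0, 79.4]
contact_force: [0.5, 0.1, -2.2]
gripper_width: 0.0072
gripper_force: 39.1
time_s: 7.25
eef_pos: [0.5459, -0.006, 0.1811]
tool_rot: [-180.0, -0.0, 79.5]
contact_force: [-0.1, -0.2, -3.6]
gripper_width: 0.007
gripper_force: 39.1
t 7.25 pos [ 0.5459 -0.006   0.1811] rot [-1.7997e+02 -2.0000e-02  7.9520e+01] | travel [-0.1  -0.02  5.44] angular [-0.01 -0.    0.02]
```

```bash
python3 -m creep '{"travel":[[-0.05,0,0.4],[-0.1,0,1],[-0.1,0,1.7],[-0.1,0,2.2],[-0.1,0,2.6],[-0.1,0,2.7],[-0.1,0,2.7],[-0.1,0,2.7]],"angular":[[0,0,0],[0,0,0],[0,0,0],[0,0,0],[0,0,0],[0,0,0],[0,0,0],[0,0,0]]}'
python3 - <<'E'
from h import *
d,W,s=snap('wrist','w3')
p=W.reshape(-1,3);h=s['eef_pos'][2]-.032
for z in(h+.036,.07):
    q=p[(abs(p[:,2]-z)<.004)&(abs(p[:,0]-.545)<.15)&(abs(p[:,1]+.008)<.1)]
    print(len(q),np.array(q).min(0),cv2.minAreaRect(q[:,:2].astype(np.float32)))
plan(.545,-.0083,.045,79.4)
E
```

```text
time_s: 8.05
eef_pos: [0.5462, -0.0092, 0.1144]
tool_rot: [179.9, 0.0, 79.5]
contact_force: [0.0, -0.2, -3.7]
gripper_width: 0.007
gripper_force: 39.1
8709 [ 0.43924662 -0.07395159  0.11443763] ((0.546232283115387, -0.008371531963348389), (0.10838603228330612, 0.2046176791191101), 79.52801513671875)
2320 [0.4467188  0.02248944 0.06600348] ((0.556490421295166, 0.0497107207775116), (0.015402678400278091, 0.22164060175418854), 79.44847106933594)
t 8.1 pos [ 0.5463 -0.0092  0.1146] rot [179.91   0.    79.5 ] | travel [ 0.03 -0.06  2.78] angular [0.02 0.   0.02]
```

View pics/w3.png

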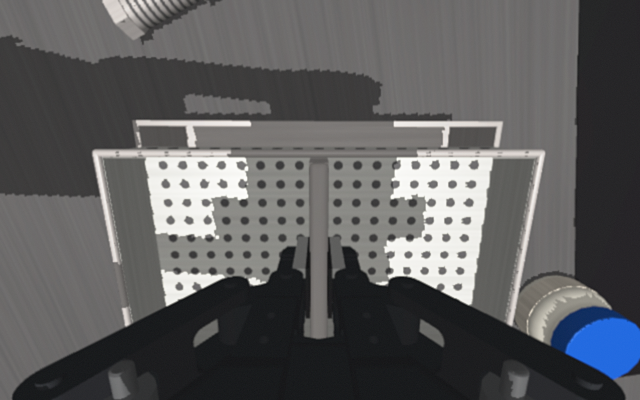

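The basket is centred within 2 mm over the box, whose far rim shows at row 122. Lowering it in.

```bash
python3 -m creep '{"travel":[[0,-0.03,0.4],[0,-0.03,0.9],[0,-0.03,1.4],[0,-0.03,1.9],[0,-0.03,2.3],[0,-0.03,2.6],[0,-0.03,2.8],[0,-0.03,2.9]],"angular":[[0,0,0],[0,0,0],[0,0,0],[0,0,0],[0,0,0],[0,0,0],[0,0,0],[0,0,0]]}'
python3 -m creep '{"travel":[[0,0,0.05],[0,0,0.1],[0,0,0.15],[0,0,0.2],[0,0,0.25],[0,0,0.28],[0,0,0.28]],"angular":[[0,0,0],[0,0,0],[0,0,0],[0,0,0],[0,0,0],[0,0,0],[0,0,0]]}'
```

```text
time_s: 8.9
eef_pos: [0.5448, -0.009, 0.0407]
tool_rot: [-180.0, -0.0, 79.5]
contact_force: [-0.6, -0.1, -3.3]
gripper_width: 0.0072
gripper_force: 39.1
time_s: 9.6
eef_pos: [0.545, -0.009, 0.035]
tool_rot: [180.0, 0.0, 79.5]
contact_force: [-4.3, 0.1, 5.4]
gripper_width: 0.007
gripper_force: 40.2
```

```bash
python3 -m creep '{"travel":[[0,0,0],[0,0,0],[0,0,0],[0,0,0],[0,0,0]],"angular":[[0,0,0],[0,0,0],[0,0,0],[0,0,0],[0,0,0]]}' 45
python3 -m creep '{"travel":[[0,0,-0.3],[0,0,-1],[0,0,-2],[0,0,-3.2],[0,0,-4.6],[0,0,-6],[0,0,-7.2],[0,0,-8]],"angular":[[0,0,0],[0,0,0],[0,0,0],[0,0,0],[0,0,0],[0,0,0],[0,0,0],[0,0,0]]}'
python3 -m creep '{"travel":[[-1,0,0],[-2,0,0],[-2.4,0,0],[-2.4,0,0],[-2.4,0,0]],"angular":[[0,0,0],[0,0,0],[0,0,0],[0,0,0],[0,0,0]]}'
python3 - <<'E'
from h import *
d,W,s=snap('wrist','w4')
p=W.reshape(-1,3);print(s['eef_pos'])
for lo,hi in((.035,.045),(.052,.063),(.066,.075)):
    q=p[(p[:,2]>lo)&(p[:,2]<hi)&(abs(p[:,0]-.545)<.13)&(abs(p[:,1]+.008)<.085)]
    print(lo,len(q),np.median(q[:,2]),cv2.minAreaRect(q[:,:2].astype(np.float32)))
q=p[(abs(p[:,2]-.02)<.012)&(p[:,1]>.1)&(p[:,1]<.25)&(p[:,0]<.55)&(p[:,0]>.38)];print(len(q),cv2.minAreaRect(q[:,:2].astype(np.float32)),q[:,2].max())
E
```

```text
time_s: 10.1
eef_pos: [0.545, -0.009, 0.0343]
tool_rot: [180.0, -0.0, 79.5]
contact_force: [0.0, 0.1, -1.3]
gripper_width: 0.045
gripper_force: 0.0
time_s: 10.9
eef_pos: [0.5458, -0.0091, 0.2378]
tool_rot: [179.8, 0.0, 79.5]
contact_force: [-0.4, -0.6, -0.3]
gripper_width: 0.0451
gripper_force: 0.0
time_s: 11.4
eef_pos: [0.5339, -0.0676, 0.2343]
tool_rot: [-180.0, -0.0, 79.5]
contact_force: [0.6, -0.7, -0.5]
gripper_width: 0.045
gripper_force: 0.0
[ 0.5339258  -0.06756277  0.23428026]
0.035 3754 0.040644113122475345 ((0.5460298657417297, -0.006949365139007568), (0.12564925849437714, 0.21516968309879303), 79.37479400634766)
0.052 2664 0.05809733261781411 ((0.5458532571792603, -0.007007509469985962), (0.12539848685264587, 0.214998260140419), 79.34423828125)
0.066 3144 0.07026575744369185 ((0.5456059575080872, -0.006716124713420868), (0.1308145523071289, 0.22084447741508484), 79.57857513427734)
69 ((0.44116872549057007, 0.13941149413585663), (0.011140480637550354, 0.004837001673877239), 9.83538818359375) 0.02201359244768808
```

View pics/w4.png

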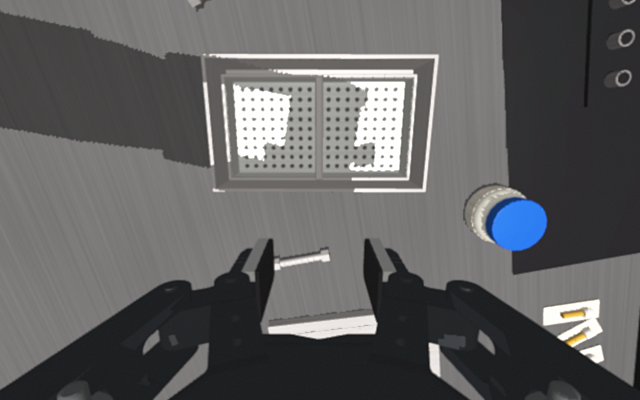

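The basket sits inside the box (205-437, 55-190): rim z 0.040, handle top z 0.058, so it is seated. The stem is at (302,259). Locating the stem next.

```bash
python3 - <<'E'
from h import *
for f in('w4','top'):
    p=np.load(f+'.npy').reshape(-1,3)
    q=p[(p[:,2]>.006)&(p[:,2]<.02)&(abs(p[:,0]-.487)<.055)&(abs(p[:,1]+.177)<.022)]
    (c,s_,t)=cv2.minAreaRect(q[:,:2].astype(np.float32)); print(f,len(q),c,s_,t,np.median(q,0),q.min(0),q.max(0))
    l=cv2.fitLine(q[:,:2].astype(np.float32),cv2.DIST_HUBER,0,.001,.001).ravel();print(l,np.degrees(np.arctan2(l[1],l[0])))
plan(.48,-.215,.16,0)
E
```

```text
w4 437 (0.4913485050201416, -0.17207174003124237) (0.01636011153459549, 0.07458528131246567) 89.7955093383789 [ 0.49279693 -0.17087799  0.01154504] [ 0.45402701 -0.18037056  0.0063237 ] [ 0.5286373  -0.16401113  0.01723431]
[ 0.99989897  0.01421331  0.49263054 -0.17115565] 0.81438994
top 76 (0.4811785817146301, -0.17750748991966248) (0.04163602367043495, 0.09433431178331375) 89.59583282470703 [ 0.48632805 -0.17516349  0.00917662] [ 0.43405113 -0.19845844  0.00607842] [ 0.52833237 -0.15672637  0.01978669]
[ 0.99919283 -0.04017049  0.49939495 -0.17617397] -2.3022187
t 11.45 pos [ 0.534  -0.0672  0.2342] rot [-1.7998e+02 -3.0000e-02  7.9500e+01] | travel [-6.21 -1.05  2.96] angular [-1.00e-02 -0.00e+00  1.59e+01]
```

```bash
python3 -m creep '{"travel":[[-0.6,-0.4,0.2],[-1.2,-0.8,0.4],[-1.9,-1.3,0.6],[-2.6,-1.8,0.8],[-3.3,-2.3,1],[-4,-2.8,1.2],[-4.6,-3.1,1.3],[-4.9,-3.3,1.36]],"angular":[[0,0,1.6],[0,0,3.2],[0,0,4.8],[0,0,6.4],[0,0,8],[0,0,9.6],[0,0,11.2],[0,0,12.8]]}'
python3 -m creep '{"travel":[[0,0,0],[0,0,0],[0,0,0],[0,0,0]],"angular":[[0,0,1.5],[0,0,3],[0,0,3.1],[0,0,3.1]]}'
python3 - <<'E'
from h import *
d,W,s=snap('wrist','w5'); p=W.reshape(-1,3)
q=p[(p[:,2]>.006)&(p[:,2]<.02)&(abs(p[:,0]-.487)<.06)&(abs(p[:,1]+.175)<.03)]
(c,s_,t)=cv2.minAreaRect(q[:,:2].astype(np.float32)); print(len(q),c,s_,t,q.min(0),q.max(0))
plan(c[0],c[1],.002,0)
E
```

```text
time_s: 12.25
eef_pos: [0.43, -0.1733, 0.2]
tool_rot: [-180.0, 0.0, 15.2]
contact_force: [0.1, 0.5, -0.3]
gripper_width: 0.0449
gripper_force: 0.0
time_s: 12.65
eef_pos: [0.4307, -0.1728, 0.2003]
tool_rot: [-180.0, 0.0, 0.2]
contact_force: [0.3, -0.5, 0.2]
gripper_width: 0.0452
gripper_force: 0.0
776 (0.4895545244216919, -0.17229878902435303) (0.07558911293745041, 0.01550638023763895) 0.6373703479766846 [ 0.45182297 -0.18045323  0.00705079] [ 0.52743206 -0.16494632  0.01684958]
t 12.7 pos [ 0.4307 -0.1728  0.2002] rot [-179.99    0.      0.22] | travel [ 2.35 -0.01  7.93] angular [-0.    0.    0.04]
```

The stem measures 75.6 x 15.5 mm at (0.4896, -0.1723), angle 0.6°. Descending to grip it.

```bash
python3 -m creep '{"travel":[[0.8,0,0.8],[1.8,0,2],[2.35,0,3.4],[2.35,0,4.8],[2.35,0,6],[2.35,0,6.9],[2.35,0,7.4],[2.35,0,7.5]],"angular":[[0,0,0],[0,0,0],[0,0,0],[0,0,0],[0,0,0],[0,0,0],[0,0,0],[0,0,0]]}' 40
python3 -m creep '{"travel":[[0,0,0.15],[0,0,0.3],[0,0,0.38],[0,0,0.38],[0,0,0.38]],"angular":[[0,0,0],[0,0,0],[0,0,0],[0,0,0],[0,0,0]]}'
python3 -m creep '{"travel":[[0,0,0],[0,0,0],[0,0,0],[0,0,0],[0,0,0],[0,0,0]],"angular":[[0,0,0],[0,0,0],[0,0,0],[0,0,0],[0,0,0],[0,0,0]]}' 0 40
```

```text
time_s: 13.5
eef_pos: [0.4884, -0.1726, 0.0114]
tool_rot: [-179.9, 0.1, 0.1]
contact_force: [0.8, -0.0, -0.4]
gripper_width: 0.0399
gripper_force: 0.0
time_s: 14.0
eef_pos: [0.4896, -0.1736, 0.0038]
tool_rot: [180.0, -0.0, -0.0]
contact_force: [0.1, -0.7, 0.9]
gripper_width: 0.0401
gripper_force: 0.0
time_s: 14.6
eef_pos: [0.4894, -0.1735, 0.0036]
tool_rot: [180.0, -0.0, -0.0]
contact_force: [-0.9, 1.1, 5.4]
gripper_width: 0.0068
gripper_force: 39.2
```

```bash
python3 -m creep '{"travel":[[0,0,-0.2],[0,0,-0.6],[0,0,-1.3],[0,0,-2.3],[0,0,-3.4],[0,0,-4.5],[0,0,-5.4],[0,0,-5.8]],"angular":[[0,0,0],[0,0,0],[0,0,0],[0,0,0],[0,0,0],[0,0,0],[0,0,0],[0,0,0]]}'
python3 - <<'E'
from h import *
d,W,s=snap('wrist','w6');print(s['gripper_width'],s['gripper_force'])
cv2.imwrite('pics/w6c.png',cv2.resize(d['img'][180:400,160:480,::-1],None,fx=2,fy=2))
plan(.594,-.018,.155,-10.5)
E
```

```text
time_s: 15.4
eef_pos: [0.4904, -0.174, 0.1512]
tool_rot: [179.9, -0.2, 0.0]
contact_force: [-0.1, -0.1, -0.1]
gripper_width: 0.0067
gripper_force: 39.1
0.006732950642075009 39.0865159034729
t 15.45 pos [ 0.4908 -0.1742  0.1517] rot [179.84  -0.25   0.  ] | travel [ 4.13 -6.25 -0.13] angular [ 0.03 -0.05  2.1 ]
```

View pics/w6c.png

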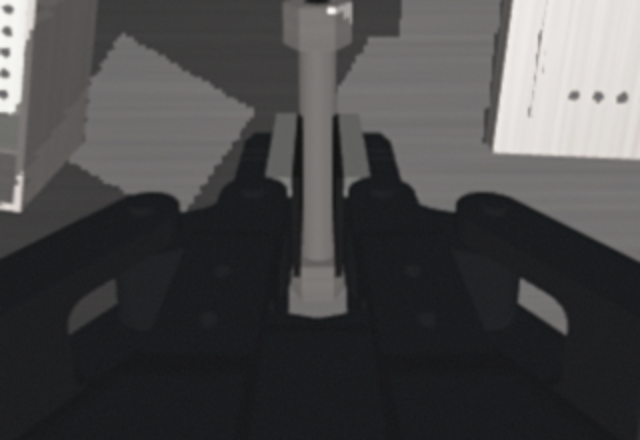

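The stem is held level between the pads (column 318 in the crop). Carrying it to the +x bay.

```bash
python3 -m creep '{"travel":[[0.4,-0.6,0],[1,-1.5,0],[1.8,-2.7,0],[2.6,-3.9,0],[3.3,-5,0],[3.9,-5.9,0],[4.13,-6.25,0],[4.13,-6.25,0]],"angular":[[0,0,0.2],[0,0,0.5],[0,0,0.9],[0,0,1.3],[0,0,1.7],[0,0,2],[0,0,2.1],[0,0,2.1]]}'
python3 -m creep '{"travel":[[0,0,0],[0,0,0]],"angular":[[0,0,0],[0,0,0]]}'
python3 - <<'E'
from h import *
plan(.594,-.018,.011,-10.5)
E
```

```text
time_s: 16.25
eef_pos: [0.5922, -0.0161, 0.1471]
tool_rot: [-180.0, 0.1, -10.4]
contact_force: [-1.2, 0.1, -1.0]
gripper_width: 0.0068
gripper_force: 39.1
time_s: 16.45
eef_pos: [0.5918, -0.0183, 0.1479]
tool_rot: [180.0, 0.0, -10.6]
contact_force: [0.7, -0.1, 0.1]
gripper_width: 0.0069
gripper_force: 39.1
t 16.45 pos [ 0.5918 -0.0183  0.1479] rot [ 1.7998e+02  5.0000e-02 -1.0560e+01] | travel [ 0.09 -0.03  5.48] angular [ 0.    0.01 -0.01]
```

```bash
python3 -m creep '{"travel":[[0.09,0,0.6],[0.09,0,1.5],[0.09,0,2.5],[0.09,0,3.4],[0.09,0,4.2],[0.09,0,4.8],[0.09,0,5.1],[0.09,0,5.2]],"angular":[[0,0,0],[0,0,0],[0,0,0],[0,0,0],[0,0,0],[0,0,0],[0,0,0],[0,0,0]]}'
python3 -m creep '{"travel":[[0,0,0.08],[0,0,0.16],[0,0,0.24],[0,0,0.3],[0,0,0.34],[0,0,0.34]],"angular":[[0,0,0],[0,0,0],[0,0,0],[0,0,0],[0,0,0],[0,0,0]]}'
```

```text
time_s: 17.25
eef_pos: [0.5942, -0.0178, 0.0172]
tool_rot: [-180.0, 0.1, -10.5]
contact_force: [0.8, 0.7, -0.0]
gripper_width: 0.007
gripper_force: 39.1
time_s: 17.85
eef_pos: [0.5947, -0.0175, 0.0098]
tool_rot: [-180.0, 0.0, -10.5]
contact_force: [0.4, -1.0, -0.4]
gripper_width: 0.0069
gripper_force: 39.1
```

```bash
python3 -m creep '{"travel":[[0,0,0.03],[0,0,0.03],[0,0,0.03],[0,0,0.03],[0,0,0.03]],"angular":[[0,0,0],[0,0,0],[0,0,0],[0,0,0],[0,0,0]]}' 28
python3 -m creep '{"travel":[[0,0,-0.3],[0,0,-0.9],[0,0,-1.8],[0,0,-3],[0,0,-4.2],[0,0,-5.4],[0,0,-6.4],[0,0,-7]],"angular":[[0,0,0],[0,0,0],[0,0,0],[0,0,0],[0,0,0],[0,0,0],[0,0,0],[0,0,0]]}'
python3 -c "
from h import *
plan(.40,.15,.2,16)"
```

```text
time_s: 18.35
eef_pos: [0.5948, -0.0176, 0.0091]
tool_rot: [180.0, -0.0, -10.5]
contact_force: [-0.4, 0.2, 0.4]
gripper_width: 0.0278
gripper_force: 0.0
time_s: 19.15
eef_pos: [0.596, -0.0178, 0.1881]
tool_rot: [180.0, -0.3, -10.5]
contact_force: [0.9, -0.4, 0.1]
gripper_width: 0.0277
gripper_force: 0.0
t 19.15 pos [ 0.596  -0.0178  0.1881] rot [179.99  -0.29 -10.5 ] | travel [-8.93 -5.17 -0.52] angular [ 0.02 -0.06 -5.3 ]
```

```bash
python3 -m creep '{"travel":[[-1.4,-0.8,-0.5],[-2.8,-1.6,-0.5],[-4.2,-2.4,-0.5],[-5.6,-3.3,-0.5],[-7,-4.1,-0.5],[-8.2,-4.8,-0.5],[-8.9,-5.2,-0.5],[-8.9,-5.2,-0.5]],"angular":[[0,0,-0.8],[0,0,-1.6],[0,0,-2.4],[0,0,-3.2],[0,0,-4],[0,0,-4.8],[0,0,-5.3],[0,0,-5.3]]}' 60
python3 -m creep '{"travel":[[0,0,0],[0,0,0]],"angular":[[0,0,0],[0,0,0]]}'
python3 - <<'E'
from h import *
d,W,s=snap('wrist','w7'); p=W.reshape(-1,3)
for z in (.004,.012):
    q=p[(p[:,2]>z)&(p[:,2]<.035)&(abs(p[:,0]-.467)<.06)&(abs(p[:,1]-.155)<.035)]
    (c,s_,t)=cv2.minAreaRect(q[:,:2].astype(np.float32)); print(len(q),c,s_,t,q.min(0),q.max(0))
l=cv2.fitLine(q[:,:2].astype(np.float32),cv2.DIST_HUBER,0,.001,.001).ravel();print(l,np.degrees(np.arctan2(l[1],l[0])))
plan(c[0],c[1],.006,t)
E
```

```text
time_s: 19.95
eef_pos: [0.3977, 0.1522, 0.1967]
tool_rot: [-180.0, 0.0, 16.2]
contact_force: [1.7, 0.4, 0.8]
gripper_width: 0.06
gripper_force: 0.0
time_s: 20.15
eef_pos: [0.4005, 0.1503, 0.1969]
tool_rot: [180.0, -0.0, 15.9]
contact_force: [0.4, 0.4, 0.6]
gripper_width: 0.0603
gripper_force: 0.0
1828 (0.46678510308265686, 0.15984223783016205) (0.07091362774372101, 0.02933523803949356) 14.60781192779541 [0.42886183 0.13711703 0.01326821] [0.50358452 0.18246282 0.02851411]
1828 (0.46678510308265686, 0.15984223783016205) (0.07091362774372101, 0.02933523803949356) 14.60781192779541 [0.42886183 0.13711703 0.01326821] [0.50358452 0.18246282 0.02851411]
[0.96648806 0.25671163 0.46742374 0.16060075] 14.875031
t 20.2 pos [0.4005 0.1502 0.1967] rot [ 1.7998e+02 -2.0000e-02  1.5900e+01] | travel [2.65 0.35 7.63] angular [ 0.   -0.    0.26]
```

View pics/w7.png

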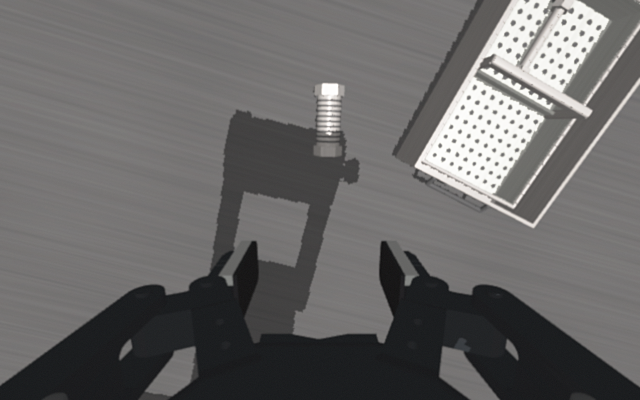

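The grip is at (328,120), 71 x 29 mm, angle 14.8°. The stem shows in the basket's far bay at (545,35). Descending on the grip.

```bash
python3 -m creep '{"travel":[[0.8,0.1,0.8],[1.8,0.25,2],[2.65,0.35,3.4],[2.65,0.35,4.8],[2.65,0.35,6],[2.65,0.35,6.8],[2.65,0.35,7.2],[2.65,0.35,7.3]],"angular":[[0,0,0.2],[0,0,0.2],[0,0,0.2],[0,0,0.2],[0,0,0.2],[0,0,0.2],[0,0,0.2],[0,0,0.2]]}'
python3 -m creep '{"travel":[[0,0,0.15],[0,0,0.3],[0,0,0.4],[0,0,0.4]],"angular":[[0,0,0],[0,0,0],[0,0,0],[0,0,0]]}'
python3 -m creep '{"travel":[[0,0,0],[0,0,0],[0,0,0],[0,0,0],[0,0,0],[0,0,0]],"angular":[[0,0,0],[0,0,0],[0,0,0],[0,0,0],[0,0,0],[0,0,0]]}' 0 50
python3 -m creep '{"travel":[[0,0,-0.2],[0,0,-0.6],[0,0,-1.3],[0,0,-2.3],[0,0,-3.4],[0,0,-4.5],[0,0,-5.4],[0,0,-5.8]],"angular":[[0,0,0],[0,0,0],[0,0,0],[0,0,0],[0,0,0],[0,0,0],[0,0,0],[0,0,0]]}'
python3 - <<'E'
from h import *
plan(.496,0,.15,-10.5)
E
```

```text
time_s: 21.0
eef_pos: [0.4654, 0.16, 0.0128]
tool_rot: [-180.0, 0.1, 14.9]
contact_force: [-0.4, 0.7, -0.4]
gripper_width: 0.0601
gripper_force: 0.0
time_s: 21.4
eef_pos: [0.466, 0.1607, 0.0043]
tool_rot: [180.0, -0.0, 15.0]
contact_force: [0.3, 0.4, 0.5]
gripper_width: 0.06
gripper_force: 0.0
time_s: 22.0
eef_pos: [0.4661, 0.1607, 0.0046]
tool_rot: [180.0, -0.0, 15.0]
contact_force: [-1.7, -0.5, 6.2]
gripper_width: 0.0228
gripper_force: 48.9
time_s: 22.8
eef_pos: [0.467, 0.1609, 0.1519]
tool_rot: [180.0, -0.2, 15.0]
contact_force: [0.4, -0.2, -0.8]
gripper_width: 0.0226
gripper_force: 49.2
t 22.8 pos [0.467  0.1609 0.1519] rot [179.96  -0.24  15.  ] | travel [-0.55  6.52  0.08] angular [-0.   -0.05  5.1 ]
```

```bash
python3 -m creep '{"travel":[[0,0.6,0],[-0.1,1.6,0],[-0.2,2.8,0],[-0.3,4,0],[-0.4,5.1,0],[-0.5,6,0],[-0.55,6.5,0],[-0.55,6.5,0]],"angular":[[0,0,0.5],[0,0,1.2],[0,0,2.2],[0,0,3.2],[0,0,4],[0,0,4.8],[0,0,5.1],[0,0,5.1]]}'
python3 -m creep '{"travel":[[0,0,0],[0,0,0],[0,0,0]],"angular":[[0,0,0],[0,0,0],[0,0,0]]}'
python3 - <<'E'
from h import *
plan(.496,0,.0105,-10.5)
E
```

```text
time_s: 23.6
eef_pos: [0.4945, -0.0009, 0.1488]
tool_rot: [180.0, 0.0, -10.6]
contact_force: [-0.1, 0.3, -0.0]
gripper_width: 0.0225
gripper_force: 49.3
time_s: 23.9
eef_pos: [0.4943, 0.0011, 0.149]
tool_rot: [-180.0, 0.0, -10.4]
contact_force: [-0.2, -1.2, -1.0]
gripper_width: 0.0224
gripper_force: 49.3
t 23.9 pos [0.4943 0.0011 0.149 ] rot [-1.7999e+02  2.0000e-02 -1.0400e+01] | travel [0.08 0.03 5.54] angular [-0.    0.    0.02]
```

```bash
python3 -m creep '{"travel":[[0.08,0.03,0.6],[0.08,0.03,1.5],[0.08,0.03,2.5],[0.08,0.03,3.4],[0.08,0.03,4.2],[0.08,0.03,4.8],[0.08,0.03,5.1],[0.08,0.03,5.2]],"angular":[[0,0,0],[0,0,0],[0,0,0],[0,0,0],[0,0,0],[0,0,0],[0,0,0],[0,0,0]]}'
python3 -m creep '{"travel":[[0,0,0.08],[0,0,0.16],[0,0,0.24],[0,0,0.3],[0,0,0.36],[0,0,0.36]],"angular":[[0,0,0],[0,0,0],[0,0,0],[0,0,0],[0,0,0],[0,0,0]]}'
```

```text
time_s: 24.7
eef_pos: [0.4958, -0.0004, 0.0184]
tool_rot: [-180.0, 0.1, -10.5]
contact_force: [-0.7, 0.6, -1.1]
gripper_width: 0.0224
gripper_force: 49.2
time_s: 25.3
eef_pos: [0.4966, -0.001, 0.0106]
tool_rot: [180.0, -0.0, -10.5]
contact_force: [-1.5, -0.8, 4.1]
gripper_width: 0.0226
gripper_force: 49.9
```

```bash
python3 -m creep '{"travel":[[0,0,0],[0,0,0],[0,0,0],[0,0,0],[0,0,0]],"angular":[[0,0,0],[0,0,0],[0,0,0],[0,0,0],[0,0,0]]}' 42
python3 -m creep '{"travel":[[0,0,-0.3],[0,0,-0.9],[0,0,-1.8],[0,0,-3],[0,0,-4.4],[0,0,-5.8],[0,0,-7.2],[0,0,-8.4]],"angular":[[0,0,0],[0,0,0],[0,0,0],[0,0,0],[0,0,0],[0,0,0],[0,0,0],[0,0,0]]}'
python3 -m creep '{"travel":[[-1.2,0,0],[-2.4,0,0],[-3,0,0],[-3.2,0,0],[-3.2,0,0]],"angular":[[0,0,0],[0,0,0],[0,0,0],[0,0,0],[0,0,0]]}'
python3 - <<'E'
from h import *
d,W,s=snap('wrist','w8'); p=W.reshape(-1,3)
B=np.array([.5455,-.0085]);a=np.radians(-10.5);M=np.array([[np.cos(a),np.sin(a)],[-np.sin(a),np.cos(a)]])
l=(p[:,:2]-B)@M.T
for n,lo,hi,x0,x1 in(('grip',.022,.036,-.095,-.012),('stem',.012,.024,.012,.092),('bask rim',.036,.045,-.106,.106),('handle',.05,.064,-.03,.03),('boxrim',.066,.076,-.12,.12)):
    k=(p[:,2]>lo)&(p[:,2]<hi)&(l[:,0]>x0)&(l[:,0]<x1)&(abs(l[:,1])<(.048 if lo<.03 else .075))
    q=l[k];print(n,len(q),cv2.minAreaRect(q.astype(np.float32)),p[k,2].max())
plan(.45,-.338,.2,-2)
E
```

```text
time_s: 25.8
eef_pos: [0.4963, -0.001, 0.01]
tool_rot: [180.0, 0.0, -10.5]
contact_force: [0.3, 0.5, -0.2]
gripper_width: 0.0421
gripper_force: 0.0
time_s: 26.6
eef_pos: [0.4965, -0.001, 0.2227]
tool_rot: [180.0, -0.1, -10.5]
contact_force: [-0.2, -0.1, -0.3]
gripper_width: 0.042
gripper_force: 0.0
time_s: 27.1
eef_pos: [0.4177, 0.0137, 0.2206]
tool_rot: [180.0, -0.1, -10.5]
contact_force: [0.1, 0.5, 0.5]
gripper_width: 0.0418
gripper_force: 0.0
grip 1639 ((-0.04973404109477997, 0.00027544982731342316), (0.028335697948932648, 0.07084804773330688), 89.72525787353516) 0.034103919157950136
stem 472 ((0.03319428488612175, 0.001531155314296484), (0.014632719568908215, 0.04105692729353905), 89.45042419433594) 0.021658790471943468
bask rim 2278 ((-0.029853086918592453, 0.0017429590225219727), (0.12477009743452072, 0.15231168270111084), 89.94442749023438) 0.044987494984264687
handle 1644 ((-8.190423250198364e-05, 0.0015558674931526184), (0.05960660055279732, 0.12453123182058334), 0.05241162329912186) 0.06398151014065145
boxrim 1934 ((-0.03737330436706543, 0.0016829147934913635), (0.13016605377197266, 0.14639651775360107), 89.92408752441406) 0.07290508765182002
t 27.15 pos [0.4183 0.0134 0.2206] rot [ 1.800e+02 -8.000e-02 -1.051e+01] | travel [ 3.81 13.59  0.83] angular [ 0.   -0.02 -1.7 ]
```

View pics/w8.png

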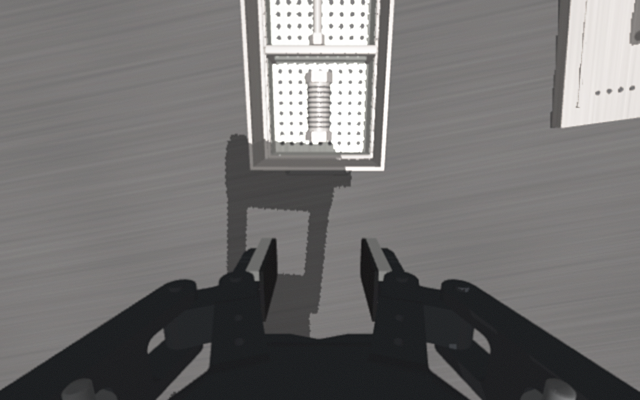

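The grip lies flat in the near bay (319,105) and the stem in the far bay (318,25), both square to the basket. Next, the lid.

```bash
python3 -m creep '{"travel":[[0.4,1.4,0],[0.9,3.2,0],[1.4,5,0],[1.9,6.8,0],[2.4,8.6,0],[2.9,10.4,0],[3.4,12.2,0],[3.7,13.4,0]],"angular":[[0,0,-0.2],[0,0,-0.5],[0,0,-0.8],[0,0,-1.1],[0,0,-1.4],[0,0,-1.7],[0,0,-1.7],[0,0,-1.7]]}' 60
python3 -m creep '{"travel":[[0,0,0],[0,0,0],[0,0,0]],"angular":[[0,0,0],[0,0,0],[0,0,0]]}'
python3 - <<'E'
from h import *
d,W,s=snap('wrist','w9'); p=W.reshape(-1,3)
for n,lo,hi in(('plate',.009,.02),('bar',.042,.055),('all',.006,.055)):
    q=p[(p[:,2]>lo)&(p[:,2]<hi)&(abs(p[:,0]-.54)<.14)&(abs(p[:,1]+.338)<.09)]
    print(n,len(q),cv2.minAreaRect(q[:,:2].astype(np.float32)),np.median(q[:,2]))
plan(.539,-.339,.026,-2)
E
```

```text
time_s: 27.95
eef_pos: [0.4479, -0.3367, 0.2196]
tool_rot: [180.0, -0.0, -2.1]
contact_force: [0.3, 0.8, -0.0]
gripper_width: 0.0599
gripper_force: 0.0
time_s: 28.25
eef_pos: [0.4477, -0.3317, 0.2196]
tool_rot: [-179.9, 0.0, -2.0]
contact_force: [-0.5, -0.0, -0.3]
gripper_width: 0.0603
gripper_force: 0.0
plate 25134 ((0.5264279246330261, -0.33770751953125), (0.14470191299915314, 0.20964467525482178), 87.27043151855469) 0.014617957468164855
bar 1288 ((0.5387585759162903, -0.3384592533111572), (0.013794668018817902, 0.08553057909011841), 87.99842071533203) 0.04810968621688999
all 26422 ((0.5264279246330261, -0.33770751953125), (0.14470191299915314, 0.20964467525482178), 87.27043151855469) 0.01466501346840876
t 28.3 pos [ 0.4478 -0.3315  0.2198] rot [-1.7996e+02  2.0000e-02 -1.9400e+00] | travel [3.66 0.18 7.75] angular [-0.01  0.    0.01]
```

View pics/w9.png

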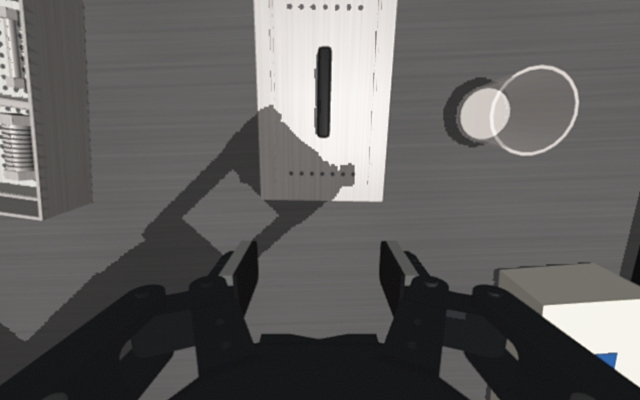

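The lid's bar is at (323,92), 85.5 x 13.8 mm, z 0.048, centre (0.5388, -0.3385), -2°. The box and cup are well clear. Descending.

```bash
python3 -m creep '{"travel":[[0.8,0.1,0.6],[1.8,0.16,1.6],[2.8,0.16,2.8],[3.65,0.16,4.2],[3.65,0.16,5.6],[3.65,0.16,6.7],[3.65,0.16,7.2],[3.65,0.16,7.3]],"angular":[[0,0,0],[0,0,0],[0,0,0],[0,0,0],[0,0,0],[0,0,0],[0,0,0],[0,0,0]]}'
python3 -m creep '{"travel":[[0,0,0.15],[0,0,0.3],[0,0,0.5],[0,0,0.5],[0,0,0.5]],"angular":[[0,0,0],[0,0,0],[0,0,0],[0,0,0],[0,0,0]]}'
python3 -m creep '{"travel":[[0,0,0],[0,0,0],[0,0,0],[0,0,0],[0,0,0],[0,0,0]],"angular":[[0,0,0],[0,0,0],[0,0,0],[0,0,0],[0,0,0],[0,0,0]]}' 0 60
```

```text
time_s: 29.1
eef_pos: [0.538, -0.3381, 0.0361]
tool_rot: [-179.9, 0.1, -1.9]
contact_force: [0.5, 0.1, 0.2]
gripper_width: 0.06
gripper_force: 0.0
time_s: 29.6
eef_pos: [0.5387, -0.34, 0.0254]
tool_rot: [180.0, -0.0, -2.0]
contact_force: [0.7, -0.5, 0.2]
gripper_width: 0.0603
gripper_force: 0.0
time_s: 30.2
eef_pos: [0.5388, -0.34, 0.0254]
tool_rot: [180.0, -0.0, -2.0]
contact_force: [-1.0, 0.1, 2.8]
gripper_width: 0.0129
gripper_force: 59.6
```

```bash
python3 -m creep '{"travel":[[0,0,-0.2],[0,0,-0.6],[0,0,-1.3],[0,0,-2.3],[0,0,-3.4],[0,0,-4.6],[0,0,-5.7],[0,0,-6.4]],"angular":[[0,0,0],[0,0,0],[0,0,0],[0,0,0],[0,0,0],[0,0,0],[0,0,0],[0,0,0]]}'
python3 -m creep '{"travel":[[0,0,-0.1],[0,0,-0.1],[0,0,-0.1]],"angular":[[0,0,0],[0,0,0],[0,0,0]]}'
python3 - <<'E'
from h import *
d,W,s=snap('wrist','w10'); p=W.reshape(-1,3);h=s['eef_pos'][2]-.0254
k=(abs(p[:,2]-h-.014)<.012)&(abs(p[:,0]-.54)<.14)&(abs(p[:,1]+.338)<.09);q=p[k]
print(len(q),cv2.minAreaRect(q[:,:2].astype(np.float32)),np.median(q[:,2])-h)
c=np.linalg.lstsq(np.c_[q[:,:2]-q[:,:2].mean(0),np.ones(len(q))],q[:,2],rcond=None)[0];print('tilt',c)
t0=q[q[:,0]>.62];e=[]
for y in np.arange(-.39,-.28,.01):
    r=t0[abs(t0[:,1]-y)<.005]
    if len(r): e.append((y,r[:,0].max()))
e=np.array(e);print(e.round(4).tolist())
plan(.5458,-.007,.19,-10.5)
E
```

```text
time_s: 31.0
eef_pos: [0.5395, -0.3405, 0.1894]
tool_rot: [179.8, -0.2, -2.0]
contact_force: [-0.4, -1.0, -4.7]
gripper_width: 0.0126
gripper_force: 58.9
time_s: 31.3
eef_pos: [0.5379, -0.3392, 0.1863]
tool_rot: [-179.9, 0.1, -2.0]
contact_force: [0.5, -0.0, -3.5]
gripper_width: 0.013
gripper_force: 58.8
75716 ((0.5665426254272461, -0.3385923504829407), (0.14581237733364105, 0.17857983708381653), 87.73265838623047) 0.014470583606804616
tilt [-0.00175109  0.00160003  0.17539725]
[[-0.39, 0.6533], [-0.38, 0.6539], [-0.37, 0.6542], [-0.36, 0.6548], [-0.35, 0.6553], [-0.34, 0.6557], [-0.33, 0.6562], [-0.32, 0.6562], [-0.31, 0.6564], [-0.3, 0.6569], [-0.29, 0.6574]]
t 31.35 pos [ 0.5378 -0.3391  0.1859] rot [-1.7989e+02  1.3000e-01 -2.0000e+00] | travel [ -0.14 -13.29  -0.14] angular [-0.02  0.03  1.7 ]
```

View pics/w10.png

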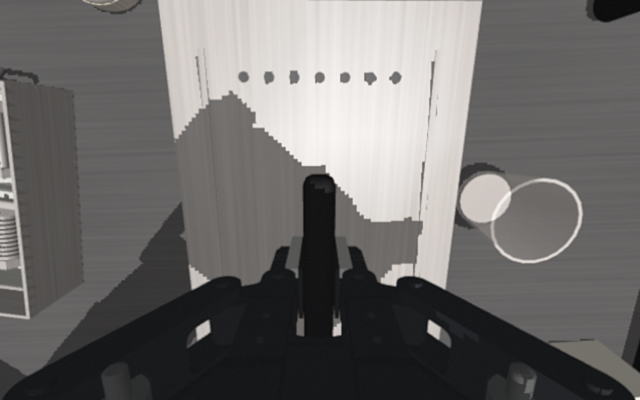

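The lid is held level and centred to about 1 mm (bar at column 319, far edge at row 0, cup clear). Carrying it over the box.

```bash
python3 -m creep '{"travel":[[0,-0.6,0],[0,-1.6,0],[0,-3,0],[0,-4.5,0],[-0.1,-6,0],[-0.1,-7.5,0],[-0.1,-9,0],[-0.1,-10.3,0]],"angular":[[0,0,0.1],[0,0,0.3],[0,0,0.6],[0,0,0.8],[0,0,1],[0,0,1.3],[0,0,1.5],[0,0,1.6]]}'
python3 -m creep '{"travel":[[0,-1,0],[0,-1.8,0],[0,-2.3,0],[0,-2.6,0],[0,-2.6,0],[0,-2.6,0],[0,-2.6,0]],"angular":[[0,0,0],[0,0,0],[0,0,0],[0,0,0],[0,0,0],[0,0,0],[0,0,0]]}'
python3 - <<'E'
from h import *
plan(.5452,-.0075,.106,-10.2)
E
```

```text
time_s: 32.15
eef_pos: [0.5441, -0.0794, 0.1866]
tool_rot: [-179.9, 0.1, -10.0]
contact_force: [0.6, -0.5, -3.6]
gripper_width: 0.0126
gripper_force: 58.9
time_s: 32.85
eef_pos: [0.5563, -0.0192, 0.1875]
tool_rot: [180.0, 0.0, -10.1]
contact_force: [-0.3, -0.2, -3.8]
gripper_width: 0.0127
gripper_force: 58.9
t 32.85 pos [ 0.5563 -0.0192  0.1875] rot [ 1.7998e+02  1.0000e-02 -1.0070e+01] | travel [-0.52 -0.39  3.26] angular [0.   0.   0.03]
```

```bash
python3 -m creep '{"travel":[[-0.2,-0.15,0.3],[-0.4,-0.3,0.8],[-0.52,-0.39,1.5],[-0.52,-0.39,2.2],[-0.52,-0.39,2.8],[-0.52,-0.39,3.1],[-0.52,-0.39,3.2],[-0.52,-0.39,3.2]],"angular":[[0,0,0],[0,0,0],[0,0,0],[0,0,0],[0,0,0],[0,0,0],[0,0,0],[0,0,0]]}'
python3 -m creep '{"travel":[[0,0,0],[0,0,0]],"angular":[[0,0,0],[0,0,0]]}'
python3 - <<'E'
from h import *
plan(.5452,-.0075,.085,-10.2)
d,W,s=snap('wrist','w11'); p=W.reshape(-1,3);h=s['eef_pos'][2]-.0254
q=p[(abs(p[:,2]-h-.014)<.008)&(abs(p[:,0]-.6)<.14)&(abs(p[:,1])<.12)]
(c,z,t)=cv2.minAreaRect(q[:,:2].astype(np.float32));print('lid',c,z,t)
a=np.radians(-10.3);n=np.array([-np.sin(a),np.cos(a)]);print('mid across lid',(c-np.array([.5458,-.0069]))@n)
cv2.imwrite('pics/w11.png',d['img'][...,::-1])
E
```

```text
time_s: 33.65
eef_pos: [0.5453, -0.0066, 0.1074]
tool_rot: [-180.0, 0.0, -10.0]
contact_force: [-0.9, -0.1, -3.5]
gripper_width: 0.0128
gripper_force: 58.8
time_s: 33.85
eef_pos: [0.546, -0.0067, 0.1084]
tool_rot: [180.0, -0.1, -10.0]
contact_force: [-0.1, -0.2, -3.8]
gripper_width: 0.0128
gripper_force: 58.8
t 33.85 pos [ 0.546  -0.0067  0.1084] rot [ 1.800e+02 -9.000e-02 -1.001e+01] | travel [-0.03  0.04  0.94] angular [ 0.   -0.02  0.04]
lid (0.574091374874115, -0.010421864688396454) (0.14584237337112427, 0.17878083884716034) 79.87606048583984
mid across lid 0.0015934505236390598
```

View pics/w11.png

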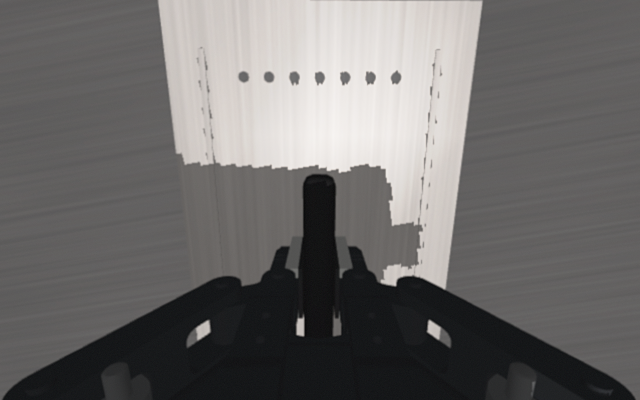

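The lid hides the box and stands within 2 mm of square over it. Lowering gently with a small correction.

```bash
python3 -m creep '{"travel":[[-0.03,0.05,0.1],[-0.03,0.05,0.2],[-0.03,0.05,0.35],[-0.03,0.05,0.5],[-0.03,0.05,0.6],[-0.03,0.05,0.7],[-0.03,0.05,0.8],[-0.03,0.05,0.85]],"angular":[[0,0,0.04],[0,0,0.04],[0,0,0.04],[0,0,0.04],[0,0,0.04],[0,0,0.04],[0,0,0.04],[0,0,0.04]]}'
python3 -m creep '{"travel":[[0,0,0.04],[0,0,0.08],[0,0,0.12],[0,0,0.14],[0,0,0.14]],"angular":[[0,0,0],[0,0,0],[0,0,0],[0,0,0],[0,0,0]]}'
```

```text
time_s: 34.7
eef_pos: [0.5442, -0.0076, 0.086]
tool_rot: [-180.0, 0.0, -10.2]
contact_force: [0.2, 0.5, -3.7]
gripper_width: 0.0128
gripper_force: 58.9
time_s: 35.2
eef_pos: [0.5445, -0.0077, 0.0834]
tool_rot: [180.0, -0.0, -10.2]
contact_force: [-3.4, 0.8, 3.3]
gripper_width: 0.0127
gripper_force: 59.7
```

Contact at exactly the expected height. Releasing and retreating, then checking.

```bash
python3 -m creep '{"travel":[[0,0,0],[0,0,0],[0,0,0],[0,0,0],[0,0,0],[0,0,0]],"angular":[[0,0,0],[0,0,0],[0,0,0],[0,0,0],[0,0,0],[0,0,0]]}' 45
python3 -m creep '{"travel":[[0,0,-0.3],[0,0,-0.9],[0,0,-1.8],[0,0,-2.8],[0,0,-3.8],[0,0,-4.8],[0,0,-5.6],[0,0,-6]],"angular":[[0,0,0],[0,0,0],[0,0,0],[0,0,0],[0,0,0],[0,0,0],[0,0,0],[0,0,0]]}'
python3 -m creep '{"travel":[[-1.2,0,0],[-2.6,0,0],[-4,0,0],[-5,0,0],[-5.4,0,0],[-5.6,0,0],[-5.6,0,0],[-5.6,0,0]],"angular":[[0,0,0],[0,0,0],[0,0,0],[0,0,0],[0,0,0],[0,0,0],[0,0,0],[0,0,0]]}'
python3 - <<'E'
from h import *
for n in('wrist','top'):
    d,W,s=snap(n,'e_'+n); p=W.reshape(-1,3)
    q=p[(p[:,2]>.064)&(p[:,2]<.08)&(abs(p[:,0]-.545)<.14)&(abs(p[:,1]+.008)<.1)]
    print(n,cv2.minAreaRect(q[:,:2].astype(np.float32)),'top z',np.median(q[:,2]))
    c=np.linalg.lstsq(np.c_[q[:,:2]-q[:,:2].mean(0),np.ones(len(q))],q[:,2],rcond=None)[0];print('tilt',c)
    q=p[(p[:,2]>.098)&(p[:,2]<.112)&(abs(p[:,0]-.545)<.07)&(abs(p[:,1]+.008)<.04)]
    if len(q)>20: print('bar',cv2.minAreaRect(q[:,:2].astype(np.float32)),np.median(q[:,2]))
print(read_state()['joint_vel'].round(2),s['contact_force'],s['gripper_force'])
E
```

```text
time_s: 35.8
eef_pos: [0.5444, -0.0076, 0.0828]
tool_rot: [-180.0, -0.0, -10.2]
contact_force: [0.3, -0.3, -0.8]
gripper_width: 0.0451
gripper_force: 0.0
time_s: 36.6
eef_pos: [0.5456, -0.0078, 0.2365]
tool_rot: [180.0, -0.3, -10.2]
contact_force: [1.4, 0.2, 0.7]
gripper_width: 0.0454
gripper_force: 0.0
time_s: 37.4
eef_pos: [0.4075, 0.0169, 0.2331]
tool_rot: [-180.0, -0.0, -10.2]
contact_force: [0.1, -1.3, 1.1]
gripper_width: 0.0448
gripper_force: 0.0
wrist ((0.5016385316848755, 0.0022165700793266296), (0.1446748673915863, 0.1461157202720642), 79.63307189941406) top z 0.07259960782092278
tilt [-5.77405766e-04  1.76658891e-05  7.25995980e-02]
bar ((0.5329481363296509, -0.0038812588900327682), (0.013713682070374489, 0.06087978929281235), 79.31086730957031) 0.10599645196758448
top ((0.5543162226676941, -0.009173646569252014), (0.14392107725143433, 0.2136235535144806), 79.28271484375) top z 0.07204129564575146
tilt [ 3.48284371e-05 -3.46260362e-03  7.20527829e-02]
bar ((0.5436787009239197, -0.0075467247515916824), (0.013367867097258568, 0.08577965199947357), 79.3611068725586) 0.10603088480224399
[-0.05  0.02  0.18  0.04  0.02  0.  ] [1.00073988 0.17724446 0.43280827] 0.0
```

View pics/e_wrist.png

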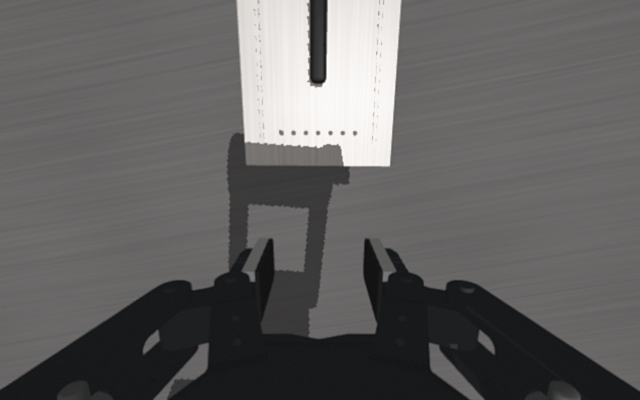

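The lid (238-402, 0-166) sits level with its top at z 0.072, as expected when fully down. Its bar is within about 2 mm of the box centre and square to it. Handing in.

```bash
python3 -c "
from station import job_done
print(job_done())"
```

```text
the job is handed in; nothing more can be done
None
```

The box is packed and handed in: basket seated, grip and stem in separate bays, and lid level and fully down, about 2 mm off centre; no verdict was returned, and I didn't re-measure the cup, jar and bottle at the end.

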